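# Pop the bread-bin drawer and trap it

### The job

Press the round steel catch on top of the bread bin with one fingertip so that the spring pops its little drawer out, and trap the drawer with the other finger, in front of its upright tab, before it slides out more than 7 cm. Do not pinch or force the drawer, and leave the cup, bowl and plastic lid alone. Finish while still holding the drawer back with the finger, standing still and open by at least 1 cm.

Things in the scene. Friction and masses are not known exactly. Their poses are not given: they have to be found in the camera images.
- bread_bin: bamboo bread bin fixed to the shelf-counter, 260 (x) by 200 (y) by 120 mm high, with a 20 mm raised lid panel over the rear part of its top (own x from -25 to +125 mm). Origin at the centre of its underside, z up; its front, where the drawer comes out, faces its own -x (roughly towards the robot).
- catch_top (a point): centre of the top face of the steel catch button, 24 mm in diameter, on the flat front part of the bin's top at own x = -100 mm, y = 0 of the bin. Unpressed it stands 14 mm above that board (134 mm above the counter); the point moves down with the button.
- catch (a joint): press of the catch button: 0 up, 0.008 m bottomed. It lets the drawer go at about 5 mm and springs back when let go; 1.4 N starts it, about 4.2 N bottoms it.
- drawer (a joint): how far the drawer is out of the bin, in m: 0 shut (latched), positive outwards along the bin's own -x. Once let go, a spring pushes it out with about 3 N, steadily, at some 70 mm/s, and keeps pushing; it does not stop by itself before 0.11.
- drawer_tab (a point): middle of the top edge of the front face of the drawer's upright tab. The tab, part of the drawer front, is 80 mm wide (bin's y) and 10 mm thick and rises 28 mm above the bin's top board, to 148 mm above the counter. Its front face is 40 mm in front (bin's -x) of the centre of the catch when the drawer is shut; there is free air in front of it. The point moves with the drawer.
- cup: loose clear glass cup, 72 mm across, 90 mm high, standing beside the bin; origin at the centre of its foot. To be left alone.
- bowl: loose green ceramic bowl, 130 mm across, 60 mm high, standing beside the bin; origin at the centre of its foot. To be left alone.
- lid_cover: loose white plastic lid, 100 mm across, 24 mm high with its knob, lying on the raised rear part of the bin's top; origin at the centre of its underside. To be left alone.

How it is judged:
By the outcome, as a careful person would: the job done as asked, in the order asked, and still so for the second after the job is handed in, while the arm keeps its last pose, push and grip.
It also fails if it takes over 34 s, if anything falls off the work surface, if the arm or the gripper's body presses on something with over 40 N, if the wrist force passes 120 N, or if a joint passes its speed limit or range.

### The arm

A 6-joint arm with a two-finger parallel gripper is mounted at the origin on the work surface. World frame = base frame: x ahead of the robot, y to its left, z up, the work surface at z = 0. Lengths are in mm, angles in degrees, forces in N, time in s.
With the tool pointing down it reaches from about 300 to 850 mm from the base axis. Payload 4.2 kg.
Tool frame: the origin (TCP) lies at the centre of the arm's flange, where the gripper is bolted on; the fingertips stand 191 mm ahead of it and the grasp point (between the pads) lies 172 mm ahead of it; z points along the fingers, x is the direction in which the jaws open and shut, and the axes are right-handed (so a half turn about z gives the same grasp; the last joint's range is limited). The gripper opens to 91 mm and grips with 3 to 60 N. Pads are 32 mm wide; open, the fingers measure 118 mm over their backs; the gripper's body (76 mm by 178 mm) begins 60 mm behind the grasp point.
Start: joints at [70.875, 18.312, 89.639, -0, 72.044, -1.146], TCP at [177.485, 546.92, 404.776] pointing down, gripper open.
Joint ranges: [-177.97, 177.97], [-48.28, 115.42], [12.27, 149.76], [-77.06, 257.06], [2.81, 150.46], [-146.56, 146.56]. Speed limits (degrees/s): [147.25, 147.25, 180, 180, 180, 180].

### API

Orientations are given as [roll, pitch, yaw] about the fixed x, y, z axes, in that order (R = Rz(yaw) Ry(pitch) Rx(roll)).
In Python, from workcell import telemetry, imaging, env gives the robot as it stands. The module is installed in compiled form; this text tells all that it offers.
- The arm moves only by the tool jog_arm, never from a script. Its argument "series" is a list of rows, each a list of 3 entries, a list of its own where there are three numbers: the shift along the world's x, y, z in mm, then the turn, a rotation vector about the world's x, y, z in rad, then the opening, from 0 (shut) to 1 (fully open). In form: [[[x, y, z], [ax, ay, az], jaw], ...]. A call has exactly 5 rows; each row is the pose to reach, as a shift and turn from the pose measured when the call began; what a row does not reach only later rows make up. A row lasts 1/12 s, in which the tool goes at most 41.7 mm and 7.16 degrees, less where a joint would pass 70% of its speed; a pose out of reach is approached as far as the arm can. A call with a gripper value outside its range is refused whole. The fingers move at their own pace and stop on an object; "squeeze" is the grip in N (left out, the last holds). Time passes only in rows, so rows that repeat a pose let the fingers close, or fill a call up. It gives the time, the measured TCP pose, the force and the opening at its end, in the units of the state.
- telemetry.state(): the state, without advancing time (a new reading comes with each control period).
- imaging.grab_frame(name): name is "scene" or "top" or "wrist"; returns a dict with "pixels" (420x560x3 uint8, red, green, blue), "fov_y" (degrees; the focal length in pixels is half the picture's height over the tangent of half this angle, whatever the lens; pixels are square), "cx", "cy" (the principal point, pixels), "R" (3x3) and "t" (3): a world point X has camera coordinates R X + t; the wrist camera has in their place "T_tool_cam" (4x4, takes a point from camera to tool coordinates, whose origin is the TCP and whose axes are the tool frame's). Camera axes: x right, y down, z forward; pixel columns grow to the right and rows downward; lengths in mm; the calibration is good to about 2 mm. The wrist camera is an equidistant fisheye: a pixel r from the principal point sees the ray r / f radians off the axis. A picture is of the moment at which its call begins: read the wrist's pose just before it. There is no depth.
- env.job_done(): hands the job in, once; it reports no verdict.
The state is a dict: "time_s": time; "qpos": joint angles; "qvel": joint speeds; "effort": joint torques, N m; "ee_pos": TCP position; "ee_rot": TCP orientation; "force": force on the tool from outside, world axes, zero at the start; "torque": the same for the moment, N m; "gripper_width": finger opening in mm.
Only numpy, scipy, OpenCV 4.12 (cv2) and the standard library are available. Lean on these libraries where they do the work, as an engineer would, in place of code of your own. Each camera call takes 0.05 s, during which the arm holds its last target.

## Working session

There is one attempt and no reset: what is moved stays moved. The work goes in short steps, Python scripts to look and compute and a tool call to move; the robot and the scene stay as the last step left them, time stands still between calls to the robot, and variables do not carry over. Pictures are saved under pics/ and viewed, and the job is handed in when it is done.

Besides the shell and the picture viewer there is one more tool, called as a command line: name --argument value ..., lists and objects as JSON in quotes. jog_arm: Moves the arm, as the interface text tells. Its arguments: {"type":"object","properties":{"series":{"type":"array"},"squeeze":{"type":"number"}},"required":["series"]}

```bash
mkdir -p pics; python3 - <<'E'
from workcell import telemetry, imaging
import cv2,pickle
s=telemetry.state();print(s)
for n in("scene","top","wrist"):
    f=imaging.grab_frame(n);pickle.dump(f,open(f"{n}0.pkl","wb"))
    cv2.imwrite(f"pics/{n}0.png",f["pixels"][:,:,::-1])
    print(n,{k:v for k,v in f.items() if k!="pixels"})
E
```

```text
{'time_s': 0.0, 'qpos': array([ 7.08738724e+01,  1.83521653e+01,  8.97051721e+01,  3.26039928e-04,
        7.20416277e+01, -1.14439044e+00]), 'qvel': array([-0.04197379, -0.07041172,  0.11328007, -0.02034332,  0.03697653,
       -0.02406181]), 'effort': array([-7.27859588e-04, -4.12471819e+01, -2.31971955e+01,  7.28625432e-02,
        4.57001023e-02, -1.29294499e-04]), 'ee_pos': array([177.44436661, 546.77497711, 403.92307951]), 'ee_rot': array([-1.79997714e+02,  9.89391603e-02,  7.20181640e+01]), 'force': array([-0.54264211, -0.09022818, -0.59774774]), 'torque': array([-0.01680216, -0.02290625, -0.00732666]), 'gripper_width': 91.3198458953547}
scene {'fov_y': 42.85537617997001, 'cx': 288.0799521020792, 'cy': 203.26553379097578, 'R': array([[ 0.79331829,  0.60856252,  0.01725546],
       [ 0.41525417, -0.52016119, -0.74632186],
       [-0.44520789,  0.59923619, -0.6653615 ]]), 't': array([-525.03506783, -185.06774524, 1377.61145587])}
top {'fov_y': 45.95784780168146, 'cx': 285.51225459693916, 'cy': 202.60554874114757, 'R': array([[ 0.00413464, -0.99990429, -0.01320322],
       [-0.98171466, -0.00154592, -0.19035212],
       [ 0.19031349,  0.01374883, -0.98162709]]), 't': array([ 18.85228246, 661.5302313 , 961.76358485])}
wrist {'fov_y': 65.70646984690485, 'cx': 282.29580646251594, 'cy': 207.1697205058952, 'T_tool_cam': array([[ 9.99999687e-01, -4.68279839e-04,  6.38285326e-04,
         1.72233349e-01],
       [ 3.04058099e-04,  9.71636964e-01,  2.36477311e-01,
        -6.60719869e+01],
       [-7.30919173e-04, -2.36477042e-01,  9.71636802e-01,
         1.94429917e+01],
       [ 0.00000000e+00,  0.00000000e+00,  0.00000000e+00,
         1.00000000e+00]])}
```

View pics/scene0.png

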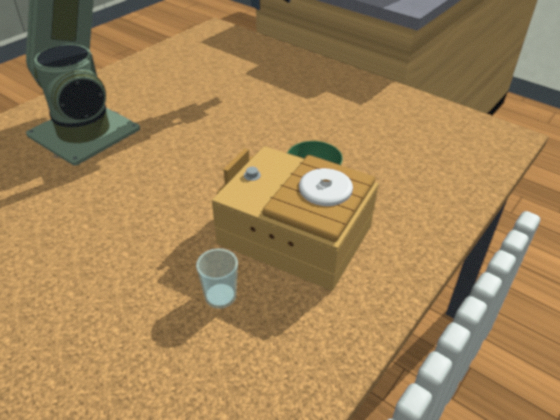

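View pics/top0.png

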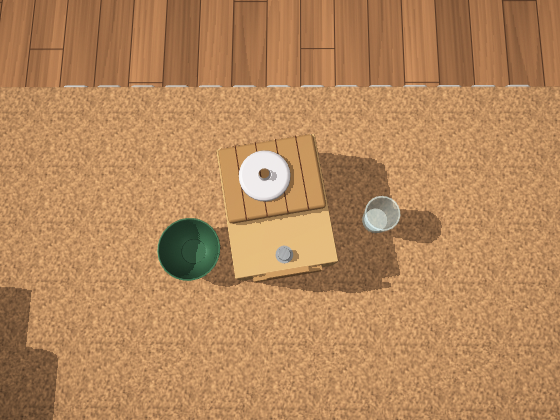

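View pics/wrist0.png

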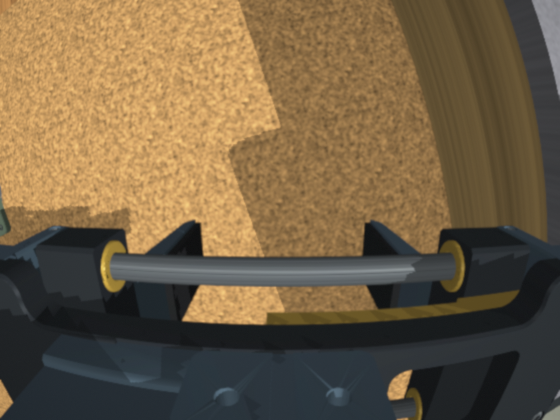

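```bash
cat > h.py <<'E'
import numpy as np,pickle,cv2
def ray(f,u,v):
    h,w=f["pixels"].shape[:2];fl=h/2/np.tan(np.radians(f["fov_y"]/2))
    d=f["R"].T@np.array([(u-f["cx"])/fl,(v-f["cy"])/fl,1]);o=-f["R"].T@f["t"];return o,d/np.linalg.norm(d)
def onz(f,u,v,z):
    o,d=ray(f,u,v);return o+d*(z-o[2])/d[2]
def proj(f,X):
    h=f["pixels"].shape[0];fl=h/2/np.tan(np.radians(f["fov_y"]/2));c=f["R"]@np.array(X,float)+f["t"];return fl*c[:2]/c[2]+[f["cx"],f["cy"]]
def tri(a,b):
    A=np.zeros((3,3));B=np.zeros(3)
    for o,d in(a,b):
        P=np.eye(3)-np.outer(d,d);A+=P;B+=P@o
    return np.linalg.solve(A,B)
E
python3 - <<'E'
from h import *
for n,(x0,x1,y0,y1) in dict(top=(205,355,120,290),scene=(205,300,135,215)).items():
    f=pickle.load(open(n+"0.pkl","rb"));im=f["pixels"][y0:y1,x0:x1,::-1]
    s=min(800//(x1-x0),600//(y1-y0))
    cv2.imwrite(f"pics/{n}0z.png",cv2.resize(im,None,fx=s,fy=s,interpolation=cv2.INTER_CUBIC));print(n,s)
    hsv=cv2.cvtColor(f["pixels"],cv2.COLOR_RGB2HSV)
    m=(hsv[...,1]<70).astype(np.uint8)
    k,l,st,c=cv2.connectedComponentsWithStats(m)
    for i in range(1,k):
        x,y,w,h,a=st[i]
        if a>20 and x0<c[i][0]<x1 and y0<c[i][1]<y1:print(st[i],c[i])
E
```

```text
top 3
[ 239  151   51   50 1972] [264.06693712 175.53042596]
[276 246  17  17 242] [283.90495868 254.11570248]
scene 7
[244 166  17  15 183] [251.71038251 173.54644809]
```

View pics/top0z.png

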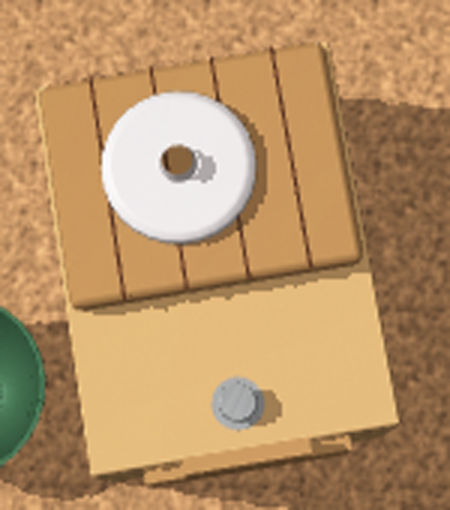

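View pics/scene0z.png

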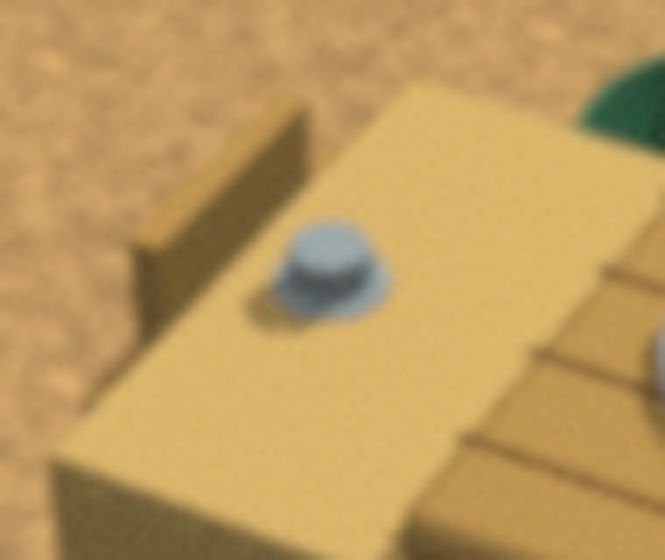

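```bash
python3 - <<'E'
from h import *
T=pickle.load(open("top0.pkl","rb"));S=pickle.load(open("scene0.pkl","rb"))
t=lambda u,v:(205+u/3-.33,120+v/3-.33); s=lambda u,v:(205+u/7-.43,135+v/7-.43)
print("catch top",onz(T,*t(239,400),134),"scene",onz(S,*s(330,247),134),"tri",tri(ray(T,*t(239,400)),ray(S,*s(330,247))))
fl=onz(T,*t(92,475),120);fr=onz(T,*t(398,424),120);print(fl,fr,np.linalg.norm(fl-fr))
d=fl-fr;print("yaw",np.degrees(np.arctan2(-d[0],d[1])))
a=onz(S,*s(420,82),120);b=onz(S,*s(55,458),120);d=a-b;print(a,b,np.linalg.norm(d),"yawS",np.degrees(np.arctan2(-d[0],d[1])), "frontmid",(a+b)/2,(fl+fr)/2)
pl=onz(T,*t(42,90),140);pr=onz(T,*t(325,45),140);d=pl-pr;print("panel rear",pl,pr,np.linalg.norm(d),np.degrees(np.arctan2(-d[0],d[1])))
# tab top rear edge & front from scene
c=onz(S,*s(300,108),148);e=onz(S,*s(148,250),148);d=c-e
print("tab back top",c,e,np.linalg.norm(d),np.degrees(np.arctan2(-d[0],d[1])))
print("lid",onz(T,264.1,175.5,150))
E
```

```text
catch top [550.87529022  21.58314495 134.        ] scene [553.17299304  20.09952575 134.        ] tri [551.26311405  21.81800966 131.961817  ]
[504.38775776 114.75779975 120.        ] [537.18670794 -79.4206548  120.        ] 196.92903124455424
yaw 9.587412904253124
[510.10733842 112.21813717 120.        ] [543.15556757 -82.53931433 120.        ] 197.54151555317532 yawS 9.630735082253432 frontmid [526.631453    14.83941142 120.        ] [520.78723285  17.66857247 120.        ]
panel rear [752.03178627 150.98624474 140.        ] [782.69603926 -33.76608259 140.        ] 187.27978766012959 9.423754988639574
tab back top [516.33525226  50.67745194 148.        ] [526.94998029 -25.50358562 148.        ] 76.91698729165493 7.932269571721067
lid [697.53033111  60.75437774 150.        ]
```

jog_arm --series '[[[21, -34, 0], [0, 0, -0.073], 0.77], [[42, -68, 0], [0, 0, -0.146], 0.77], [[63, -102, 0], [0, 0, -0.219], 0.77], [[84, -136, 0], [0, 0, -0.292], 0.77], [[105, -170, 0], [0, 0, -0.365], 0.77]]' --squeeze 25

```text
time_s: 0.57
ee_pos: [282.8, 375.1, 403.9]
ee_rot: [180.0, 0.1, 51.0]
force: [1.4, -0.2, -0.3]
gripper_width: 70.1
```

jog_arm --series '[[[21, -34, 0], [0, 0, -0.073], 0.77], [[42, -68, 0], [0, 0, -0.146], 0.77], [[63, -102, 0], [0, 0, -0.219], 0.77], [[84, -136, 0], [0, 0, -0.292], 0.77], [[105, -170, 0], [0, 0, -0.365], 0.77]]'

```text
time_s: 0.98
ee_pos: [388.3, 203.2, 403.9]
ee_rot: [180.0, 0.1, 29.8]
force: [0.6, -0.3, 0.5]
gripper_width: 69.7
```

jog_arm --series '[[[22, -34, 0], [0, 0, -0.071], 0.77], [[44, -68, 0], [0, 0, -0.142], 0.77], [[66, -102, 0], [0, 0, -0.213], 0.77], [[88, -136, 0], [0, 0, -0.284], 0.77], [[110, -170, 0], [0, 0, -0.354], 0.77]]'

```text
time_s: 1.4
ee_pos: [498.8, 31.2, 403.8]
ee_rot: [-180.0, 0.1, 9.3]
force: [0.7, 1.4, 0.6]
gripper_width: 70.4
```

jog_arm --series '[[[6, -9, 0], [0, 0, 0], 0.77], [[12.5, -18.5, 0], [0, 0, 0], 0.77], [[12.5, -18.5, -15], [0, 0, 0], 0.77], [[12.5, -18.5, -30], [0, 0, 0], 0.77], [[12.5, -18.5, -30], [0, 0, 0], 0.77]]'

```text
time_s: 1.82
ee_pos: [510.1, 13.3, 371.1]
ee_rot: [-179.9, 0.5, 9.4]
force: [-0.1, -0.0, -0.2]
gripper_width: 70.2
```

```bash
python3 - <<'E'
from workcell import telemetry, imaging
import cv2,pickle
s=telemetry.state();print(s['time_s'],s['ee_pos'],s['ee_rot'],s['force'],s['gripper_width'])
pickle.dump(s,open("s1.pkl","wb"))
for n in("scene","top","wrist"):
    f=imaging.grab_frame(n);pickle.dump(f,open(f"{n}1.pkl","wb"))
    im=f["pixels"][:,:,::-1]
    cv2.imwrite(f"pics/{n}1.png",im)
    if n=="scene": cv2.imwrite("pics/scene1z.png",cv2.resize(im[60:240,160:400],None,fx=3,fy=3,interpolation=cv2.INTER_CUBIC))
E
```

```text
1.8167 [510.1260097   13.27586757 371.09282955] [-179.90659747    0.46552282    9.40544004] [-0.09820971 -0.02617074 -0.17479086] 70.17581649151093
```

View pics/scene1z.png

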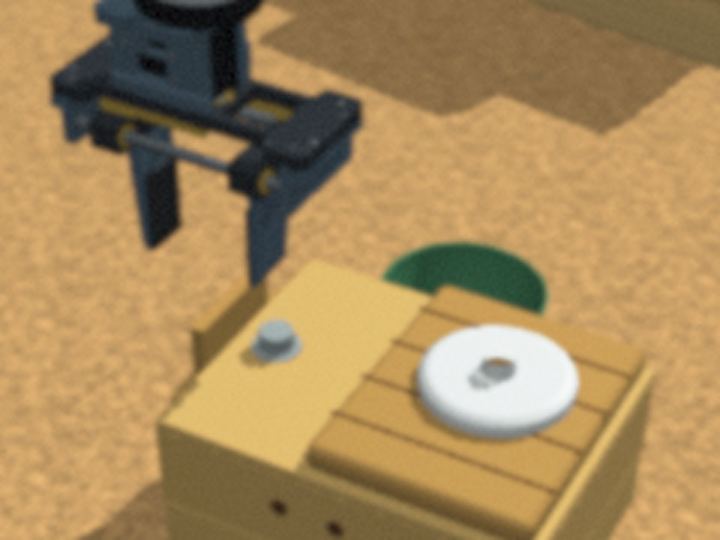

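View pics/wrist1.png

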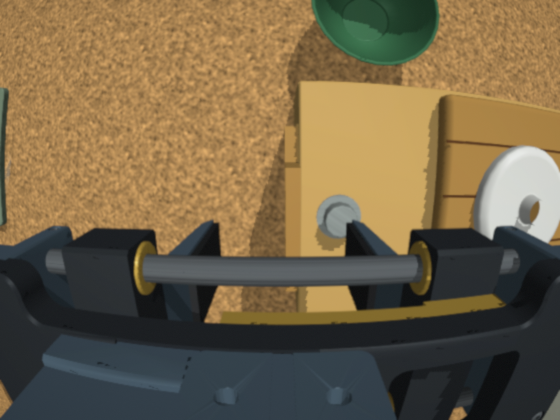

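View pics/top1.png

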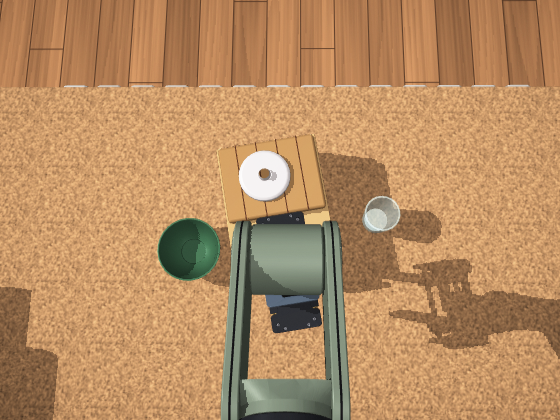

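```bash
python3 - <<'E'
from h import *
from scipy.spatial.transform import Rotation as Ro
f=pickle.load(open("wrist1.pkl","rb"));s=pickle.load(open("s1.pkl","rb"))
R=Ro.from_euler('xyz',s['ee_rot'],degrees=True).as_matrix();p=s['ee_pos'];T=f["T_tool_cam"]
fl=210/np.tan(np.radians(f["fov_y"]/2))
def w(u,v,z):
    a=np.array([u-f["cx"],v-f["cy"]]);r=np.hypot(*a);th=r/fl
    d=np.r_[np.sin(th)*a/r,np.cos(th)];d=R@T[:3,:3]@d;o=p+R@T[:3,3];X=o+d*(z-o[2])/d[2];return X,R.T@(X-p)
cv2.imwrite("pics/w1z.png",cv2.resize(f["pixels"][150:300,160:400,::-1],None,fx=3,fy=3,interpolation=cv2.INTER_CUBIC))
for uv in((342,217),(335,216)):print(w(*uv,134))
print("front edge",w(301,85,120),w(299,180,120))
print("tips (181ish)",w(217,222,p[2]-191),w(348,222,p[2]-191))
E
```

```text
(array([548.60917668,  26.54902187, 134.        ]), array([ 42.0599293 ,  -6.41984467, 236.76969513]))
(array([543.53263473,  26.45196586, 134.        ]), array([ 37.03593807,  -7.15363253, 236.81171175]))
front edge (array([505.17874754, 112.66657735, 120.        ]), array([ 13.4013471 , -98.4537513 , 251.15306169])) (array([515.20743322,  45.15249096, 120.        ]), array([ 12.26212402, -30.20847187, 251.05106568]))
tips (181ish) (array([470.15613783,  23.24167755, 180.09282955]), array([-36.25084614, -16.05182115, 191.32726731])) (array([542.12642211,  35.2971688 , 180.09282955]), array([ 36.71961177, -16.18485511, 190.73459225]))
```

View pics/w1z.png

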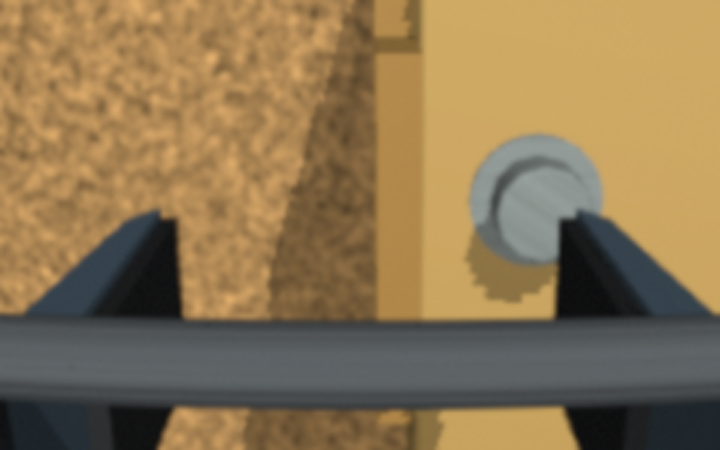

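jog_arm --series '[[[1, 1, -10], [0, 0, 0], 0.77], [[2, 2, -20], [0, 0, 0], 0.77], [[2, 2, -30], [0, 0, 0], 0.77], [[2, 2, -38], [0, 0, 0], 0.77], [[2, 2, -40], [0, 0, 0], 0.77]]'

```text
time_s: 2.38
ee_pos: [512.6, 15.5, 332.3]
ee_rot: [-180.0, 0.3, 9.4]
force: [-0.4, -0.7, -1.2]
gripper_width: 70.3
```

```bash
python3 - <<'E'
from workcell import telemetry, imaging
import cv2,pickle
s=telemetry.state();print(s['time_s'],s['ee_pos'],s['ee_rot'],s['force'],s['gripper_width'])
pickle.dump(s,open("s2.pkl","wb"))
a=imaging.grab_frame("scene")["pixels"];b=imaging.grab_frame("wrist")["pixels"]
cv2.imwrite("pics/s2.png",cv2.resize(a[100:240,180:340,::-1],None,fx=4,fy=4,interpolation=cv2.INTER_CUBIC))
cv2.imwrite("pics/w2.png",cv2.resize(b[130:330,160:420,::-1],None,fx=3,fy=3,interpolation=cv2.INTER_CUBIC))
E
```

```text
2.3833 [512.64014442  15.53005113 332.25525825] [-179.95372534    0.29172985    9.4340839 ] [-0.37050495 -0.69997123 -1.2369221 ] 70.25634028915889
```

View pics/s2.png

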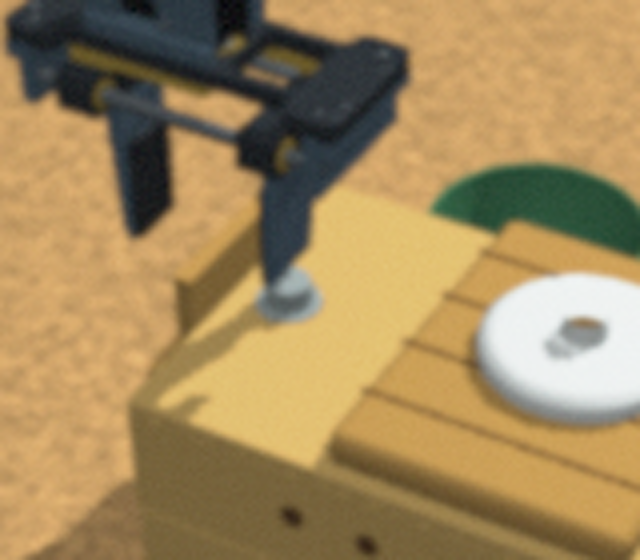

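View pics/w2.png

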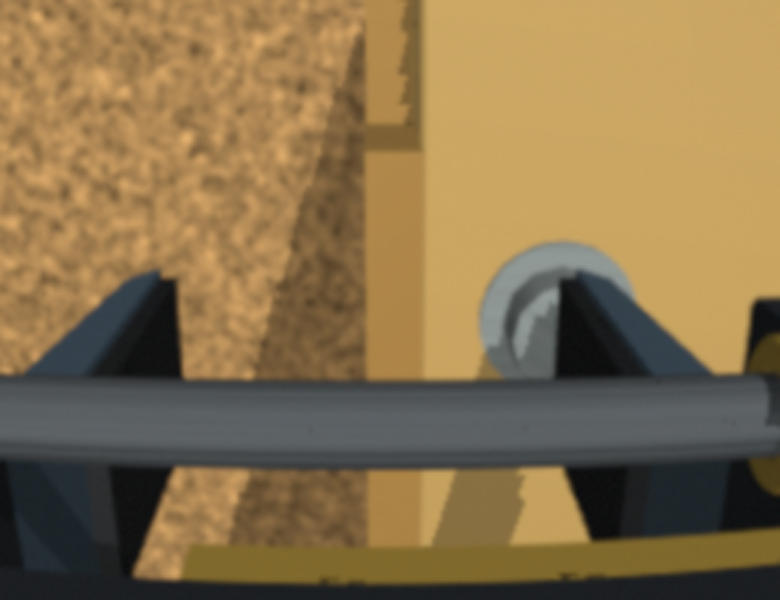

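jog_arm --series '[[[-2, 0, 0], [0, 0, 0], 0.77], [[-3, -0.5, -3], [0, 0, 0], 0.77], [[-3, -0.5, -5], [0, 0, 0], 0.77], [[-3, -0.5, -7], [0, 0, 0], 0.77], [[-3, -0.5, -8], [0, 0, 0], 0.77]]'

```text
time_s: 2.9
ee_pos: [510.0, 14.9, 325.3]
ee_rot: [-180.0, 0.2, 9.4]
force: [-0.5, -0.4, 0.1]
gripper_width: 70.1
```

jog_arm --series '[[[0, 0, -2], [0, 0, 0], 0.77], [[0, 0, -3.5], [0, 0, 0], 0.77], [[0, 0, -5], [0, 0, 0], 0.77], [[0, 0, -6], [0, 0, 0], 0.77], [[0, 0, -6.5], [0, 0, 0], 0.77]]'

```text
time_s: 3.32
ee_pos: [510.0, 14.9, 318.8]
ee_rot: [-180.0, 0.2, 9.4]
force: [-1.2, 0.2, 3.9]
gripper_width: 70.5
```

```bash
cat > look.py <<'E'
import sys
from workcell import telemetry, imaging
import cv2,pickle
n=sys.argv[1]
s=telemetry.state();print(s['time_s'],s['ee_pos'],s['ee_rot'],s['force'],s['gripper_width'])
a=imaging.grab_frame("scene")["pixels"];b=imaging.grab_frame("wrist")["pixels"]
cv2.imwrite(f"pics/s{n}.png",cv2.resize(a[100:240,180:340,::-1],None,fx=4,fy=4,interpolation=cv2.INTER_CUBIC))
cv2.imwrite(f"pics/w{n}.png",cv2.resize(b[130:330,160:420,::-1],None,fx=3,fy=3,interpolation=cv2.INTER_CUBIC))
E
python3 look.py 3
```

```text
3.3167 [509.96650474  14.87769556 318.77666478] [-1.79971641e+02  1.77267218e-01  9.41577975e+00] [-1.2143484   0.22116576  3.88686238] 70.48981838578452
```

View pics/w3.png

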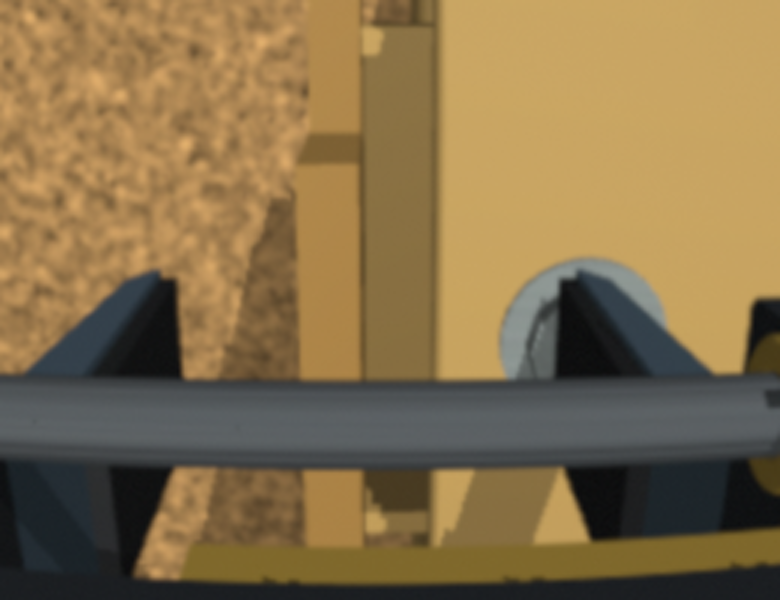

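View pics/s3.png

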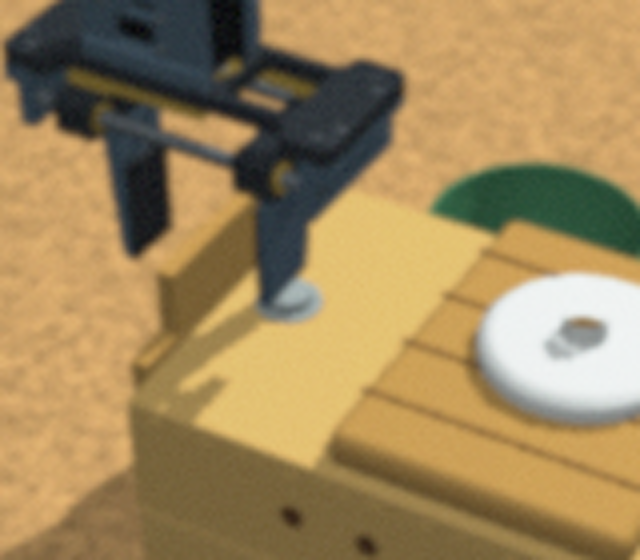

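The catch is pressed and the drawer is already sliding out: the tab has moved towards the outer finger. I'll hold still and let it arrive.

jog_arm --series '[[[0, 0, 0], [0, 0, 0], 0.77], [[0, 0, 0], [0, 0, 0], 0.77], [[0, 0, 0], [0, 0, 0], 0.77], [[0, 0, 0], [0, 0, 0], 0.77], [[0, 0, 0], [0, 0, 0], 0.77]]'

```text
time_s: 3.83
ee_pos: [510.0, 14.9, 318.8]
ee_rot: [-180.0, 0.2, 9.4]
force: [-1.0, 0.3, 3.8]
gripper_width: 70.1
```

jog_arm --series '[[[0, 0, 0], [0, 0, 0], 0.77], [[0, 0, 0], [0, 0, 0], 0.77], [[0, 0, 0], [0, 0, 0], 0.77], [[0, 0, 0], [0, 0, 0], 0.77], [[0, 0, 0], [0, 0, 0], 0.77]]'

```text
time_s: 4.25
ee_pos: [510.0, 14.9, 318.8]
ee_rot: [-180.0, 0.2, 9.4]
force: [-1.0, -0.8, 4.1]
gripper_width: 70.4
```

```bash
python3 look.py 4
```

```text
4.25 [509.95238215  14.8771762  318.80525485] [-179.97034957    0.1922273     9.42018432] [-0.97822503 -0.77465913  4.10952699] 70.39930647586844
```

View pics/w4.png

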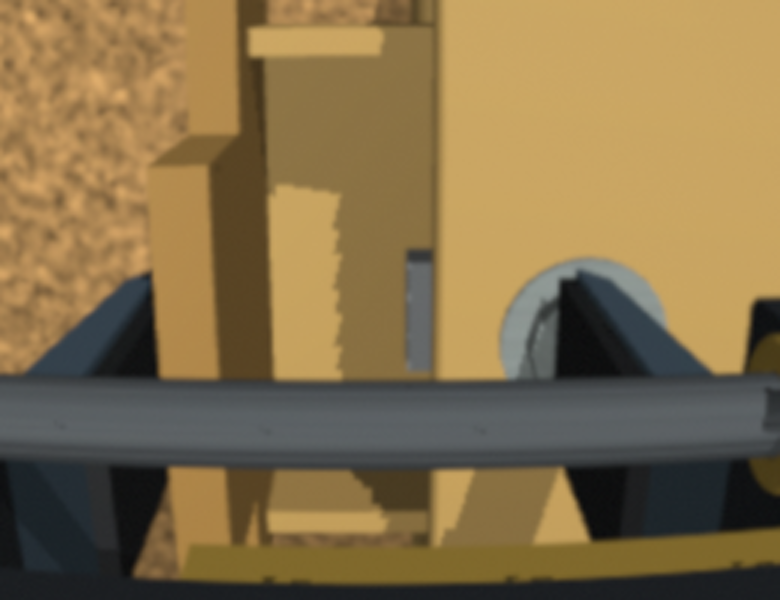

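View pics/s4.png

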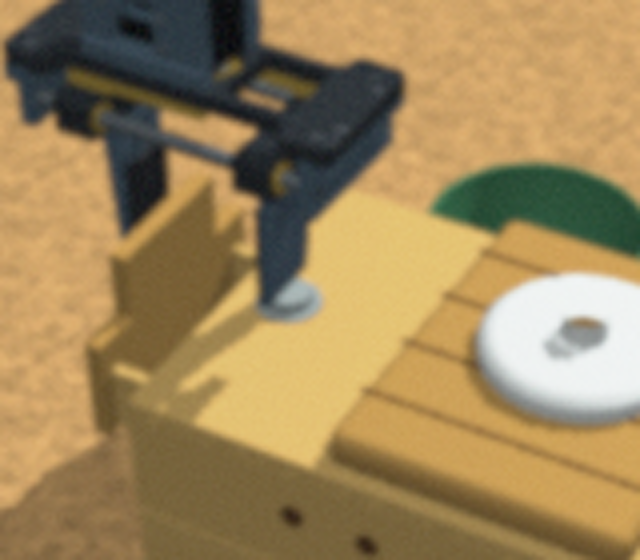

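jog_arm --series '[[[0, 0, 0], [0, 0, 0], 0.77], [[0, 0, 0], [0, 0, 0], 0.77], [[0, 0, 0], [0, 0, 0], 0.77], [[0, 0, 0], [0, 0, 0], 0.77], [[0, 0, 0], [0, 0, 0], 0.77]]'

```text
time_s: 4.77
ee_pos: [510.0, 14.9, 318.8]
ee_rot: [-180.0, 0.2, 9.4]
force: [-1.9, -0.4, 3.3]
gripper_width: 70.2
```

```bash
python3 look.py 5; python3 - <<'E'
from h import *
a=cv2.imread("pics/w4.png");b=cv2.imread("pics/w5.png");c=cv2.imread("pics/w3.png")
m=(slice(0,370),slice(130,450))
print(np.abs(a[m].astype(int)-b[m]).mean(),np.abs(a[m].astype(int)-c[m]).mean())
a=cv2.imread("pics/s4.png");b=cv2.imread("pics/s5.png");print(np.abs(a.astype(int)-b).mean())
S=pickle.load(open("scene0.pkl","rb"))
# tab rear top edge corners, now and shut
now=[onz(S,180+u/4-.4,100+v/4-.4,148) for u,v in((122,258),(212,183))]
sh=[onz(S,180+u/4-.4,100+v/4-.4,148) for u,v in((182,285),)]
print(now,sh,(sh[0]-now[0])@np.array([.986,.165,0]))
E
```

```text
4.7667 [509.96962499  14.87986588 318.80662825] [-179.96905125    0.18906678    9.41974028] [-1.93326257 -0.41005114  3.34585428] 70.22257103531756
0.3777561936936937 20.02691722972973
1.4578776041666666
[array([490.12680818, -30.11329153, 148.        ]), array([482.37856761,  43.90117747, 148.        ])] [array([527.22090623, -27.53506505, 148.        ])] 37.0001880437704
```

```bash
python3 -c "
from workcell import env
print(env.job_done())"
```

```text
the job is handed in; nothing more can be done
None
```

I pressed the catch with the rear fingertip, and the drawer popped out and came to rest against the other finger, which was already waiting in front of the tab. The job was handed in at about 4.9 s.

- **Drawer:** it is open by about 37 mm, measured from the scene camera, so it lies between the 10 mm and 70 mm limits. Two wrist pictures about half a second apart were practically the same, so it is standing still.
- **Fingers:** the jaws stayed 70 mm apart, so nothing was pinched. The rear fingertip is still on the catch with about 3.3–4.1 N, and I left it there.
- **Other objects:** the cup, bowl and lid were never approached. The last scene view, which showed the bowl and lid but not the cup, showed those two in place.

**Disagreements:**
- The sideways force at the wrist read only about 1–2 N (noise about 1 N), against the expected 3 N drawer push. Friction of the fingertip on the catch probably carries the rest; the pictures show the tab up against the finger.
- The wrist camera put the catch about 3–4 mm away from where the other two cameras did. I aimed between the two, then moved 3 mm to centre the fingertip from a close-up before pressing.

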